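# Hang the lift-off door of a slide cabinet and shut it

## Robot

A 6-joint arm with a two-finger parallel gripper is mounted at the origin on a cart in front of the work surface, level with it; the furniture and walls round the work are solid. World frame = base frame: x ahead of the robot, y to its left, z up, the work surface at z = 0. Lengths are in m, angles in rad, forces in N, time in s.
With the tool pointing down it reaches from about 0.375 to 0.975 m from the base axis. Payload 3.8 kg.
Tool frame: the origin (TCP) lies between the finger pads; the fingertips stand 11 mm ahead of it and the grasp point (between the pads) lies 8 mm behind it; z points along the fingers, y is the line along which they close (so a half turn about z gives the same grasp; the last joint's range is limited). The gripper opens to 88 mm and grips with 3 to 60 N. Pads are 18 mm wide; open, the fingers measure 123 mm over their backs; the gripper's body (75 mm by 187 mm) begins 45 mm behind the grasp point.
Start: joints at [-1.349, 0.264, 1.604, -0, 1.274, -0.037], TCP at [0.173, -0.653, 0.25] pointing down, gripper open.
Joint ranges: [-2.63, 2.63], [-0.94, 2.18], [0.31, 2.57], [-1.31, 4.45], [0, 2.66], [-2.55, 2.55]. Speed limits (rad/s): [2.57, 2.57, 3.14, 3.14, 3.14, 3.14].

## Interface

Orientations are given as a unit quaternion [w, x, y, z].
In Python, from station import sensors, read_camera, order gives the robot as it stands.
- The arm moves only by the tool send_rows, never from a script. Its arguments are lists of equal length, an entry for each row: "claw": the finger opening in cm, from 0 to 8.81; "delta_pos": the shift along the tool's x, y, z in cm, a list of three; "twist": the turn about the tool's z in rad. A call has 1 to 12 rows; each row is the pose to reach, as a shift and turn from the pose commanded when the call began, along the tool's axes at that moment; what a row does not reach only later rows make up. A row lasts 1/10 s, in which the tool goes at most 50 mm and 8.59 degrees, less where a joint would pass 70% of its speed; a pose out of reach is approached as far as the arm can. A call with a gripper value outside its range is refused whole. The fingers move at their own pace and stop on an object; "newtons" is the grip in N (left out, the last holds). Time passes only in rows, so rows that repeat a pose let the fingers close. It gives the time, the measured TCP pose, the force, the opening and the grip force at its end, in the units of the state.
- sensors.observe(): the state, without advancing time (a new reading comes with each control period).
- read_camera(name): name is "scene" or "top" or "wrist"; returns a dict with "pixels" (400x640x3 uint8, blue, green, red), "z_map" (400x640 float32, m along the optical axis (not along the pixel's ray), 0 where there is no reading), "fx", "fy", "cx", "cy" (pixels), "rvec" (rotation vector, rad) and "tvec" (3), from world to camera coordinates, as OpenCV has them; the wrist camera has in their place "hand_eye" (4x4, takes a point from camera to tool coordinates, whose origin is the TCP and whose axes are the flange's). Camera axes: x right, y down, z forward; pixel columns grow to the right and rows downward; lengths in m; the calibration is good to about 2 mm. A picture is of the moment at which its call begins: read the wrist's pose just before it.
- order.finish_job(): hands the job in; it is judged then, once.
The state is a dict: "clock": time; "joint_positions": joint angles; "joint_velocities": joint speeds; "tau": joint torques, N m; "tool_pos": TCP position; "tool_rot": TCP orientation; "wrist_force": force on the tool from outside, world axes, zero at the start; "torque": the same for the moment, N m; "grip_width": opening from 0.0 (shut) to 1.0 (fully open); "gripper_force": force on a finger pad.
Only numpy, scipy, OpenCV 4.12 (cv2) and the standard library are available. Lean on these libraries where they do the work, as an engineer would, in place of code of your own. Each camera call takes 0.05 s, during which the arm holds its last target. There are 200 camera calls.

## Task

The door of the small white slide cabinet has been taken off and stands in the grey slotted stand. Lift it out, hang it in its swung-open position by lowering both hinge sockets together onto the cabinet's two upright pintles until they are fully down, then let go and swing the door fully shut. Feel for the pintles and work gently, never forcing or slamming the door against the cabinet, and leave the bottle, tub and cup where they stand.

Things in the scene. Friction and masses are not known exactly. Their poses are not given: they have to be found in the camera images.
- cabinet: Small white cabinet fixed to the worktop: 120 deep (x) x 190 wide (y) x 145 mm high, open front at its x = -60 mm, slide boxes inside. Origin: centre of the underside; z up. On the -y side of the front a steel hinge strip carries two upright pintles, one above the other on one vertical axis 15 mm ahead of the front. It is rigid: never press the door on it with 60 N or more.
- hinge_limit (a point): Reference on the cabinet (frame (-75, -92, 35) mm, axes as the cabinet's) at the height of the lower shoulder. The hinge strip is adjustable sideways: the pintle axis has this x, and stands locked anywhere from 4 to 22 mm from here towards the cabinet's +y. This offset is not measured: find it by feel. Hung, the door's origin lies on the pintle axis at this height.
- upper_limit (a point): The same reference for the upper pintle, 77 mm higher. Both pintles: 8 mm diameter, 13.5 mm high above an 18 mm round shoulder 6 mm thick, flat-topped with a 1 mm chamfer. Bring the door in level from the front with its sockets a little above the tips (the lower one passes below this bracket), then lower it. Over about 2 mm off axis the sockets stop on the tips.
- bumper (a point): Lower of two rubber bumpers (z 30 and 125 mm, y +70 mm) on the free side of the cabinet front, 4 mm proud; they stop the shut door parallel to the front.
- door: White upright lift-off door, 0.15 to 0.3 kg. Origin: socket axis, underside of the lower socket; z up. Leaf in its own frame: x 1 to 11 (+x is the inside), y 12 to 165, z -22 to 108 mm. Shut, its axes are parallel to the cabinet's; it opens counter-clockwise seen from above, so opened 90 degrees its leaf points to the cabinet's -x. Turns easily on the pintles and stays where left.
- tab (a point): Point in the pull tab that rises from the leaf's top edge, at door (6, 85, 123) mm, 15 mm below the tab's top, near the door's centre of mass in y. The tab is 10 mm thick (door x), 45 mm long (door y, 62.5 to 107.5), z 108 to 138 mm. Grip it from above across its thickness. Axes as the door's.
- upper_socket (a point): Centre of the underside of the upper socket, 77 mm above the door's origin (the lower socket). Both sockets are steel tubes, 18 mm outer and 10 mm inner diameter, 18 mm long, open at both ends: 1 mm play all round on the pintles. Axes as the door's. If the sockets come down outside, beside the pintles, the door can still be moved well away to one side; seated, it is held on both sides.
- stand: Grey stand fixed to the worktop, base 130 (x) x 90 (y) x 10 mm, with two rails 51 mm high that form a 13 mm slot along its x. The door's lower edge stands in it, 10 mm above the worktop; door yaw = stand yaw + 90 degrees at the start. Lift the door straight up by 45 mm to clear it. Origin: centre of the underside.
- saline_bottle: White bottle, 58 mm diameter, 135 mm high, a bystander. Origin: centre of the underside.
- swab_tub: Small tub, 48 mm diameter, 41 mm high, a bystander. Origin: centre of the underside.
- specimen_cup: Specimen cup with screw cap, 60 mm diameter, 66 mm high, a bystander. Origin: centre of the underside.
Mind the look-alikes: they are no part of the job. There is more than one size of the door; the job needs the larger.

How it is judged:
On the way, in this order (a step that is already met when the one before it is completed fails the run):
1. the door is lifted out of the stand (its origin more than 75 mm above the worktop), upright (height (world z) of door above 0.075 m and angle between door's own z axis and vertical below 0.2 rad), for 0.2 s.
2. both sockets are down on the pintles (within 3 mm of their shoulders) with the door upright and open by more than 30 degrees (z of door in the frame of cabinet between 0.032 and 0.038 m and z of upper_socket in the frame of cabinet below 0.115 m and x of door in the frame of cabinet between -0.079 and -0.071 m and y of door in the frame of cabinet between -0.091 and -0.067 m and angle between door's own z axis and vertical below 0.07 rad and angle between the x axis of door and the x axis of cabinet, either way round above 0.52 rad), for 0.3 s.
At the end, for the whole second after the job is handed in: The door hangs on both pintles, sockets within 3 mm of the shoulders, upright within 4 degrees, shut to within 3.4 degrees of parallel with the cabinet front, and at rest (z of door in the frame of cabinet between 0.032 and 0.038 m and z of upper_socket in the frame of cabinet below 0.115 m and x of door in the frame of cabinet between -0.079 and -0.071 m and y of door in the frame of cabinet between -0.091 and -0.067 m and angle between door's own z axis and vertical below 0.07 rad and y of tab in the frame of cabinet above -0.02 m and angle between the x axis of door and the x axis of cabinet, either way round below 0.06 rad and linear speed of door below 0.02 m/s); the robot touches nothing.
It fails at once if door and cabinet (with its pintles) press on each other with more than 60 N while the fingers are on the door, or knock together with more than 150 N at any time ((contact force between door and cabinet above 60 N and contact force between the fingers and door above 1 N) or contact force between door and cabinet above 150 N).
It fails at once if the door is tipped by more than 30 degrees (angle between door's own z axis and vertical above 0.52 rad).
It fails at once if a bystander (bottle, tub or cup) is moved more than 20 mm (distance of any of saline_bottle, swab_tub, specimen_cup from where it was at the start of the episode above 0.02 m).
It also fails if it takes over 72 s, if anything falls off the work surface, if the arm or the gripper's body presses on something with over 40 N, if the wrist force passes 120 N, or if a joint passes its speed limit or range.

## Working session

There is one attempt and no reset: what is moved stays moved. The work goes in short steps, Python scripts to look and compute and a tool call to move; the robot and the scene stay as the last step left them, time stands still between calls to the robot, and variables do not carry over. Pictures are saved under pics/ and viewed, at most 10 in all, crops included, and the job is handed in when it is done.

Besides the shell and the picture viewer there is one more tool, called as name(argument=value, ...) on one line, values as JSON. send_rows: Moves the arm, as the interface text tells. Its arguments: {"type":"object","properties":{"claw":{"type":"array"},"delta_pos":{"type":"array"},"twist":{"type":"array"},"newtons":{"type":"number"}},"required":["claw","delta_pos","twist"]}

```bash
mkdir -p pics
cat > h.py <<'E'
import numpy as np, cv2
from station import sensors, read_camera, order
def cloud(c):
    z=c["z_map"]; v,u=np.mgrid[0:z.shape[0],0:z.shape[1]]
    p=np.stack([(u-c["cx"])/c["fx"]*z,(v-c["cy"])/c["fy"]*z,z],-1)
    if "rvec" in c:
        R=cv2.Rodrigues(np.array(c["rvec"],float))[0]; return (p-np.array(c["tvec"]).ravel())@R
    return p
E
python3 - <<'E'
from h import *
print(sensors.observe())
for n in("scene","top"):
    c=read_camera(n); cv2.imwrite(f"pics/{n}0.png",c["pixels"]); np.savez(f"{n}0.npz",**c)
    P=cloud(c); print(n,[c[k] for k in("fx","cx","cy","rvec","tvec")],(c["z_map"]>0).mean(), P[::80,::100].round(2)[:, :,2])
E
```

```text
{'clock': 0.0, 'joint_positions': array([-1.34890561e+00,  2.64752196e-01,  1.60535599e+00, -3.09656616e-05,
        1.27372554e+00, -3.69252878e-02]), 'joint_velocities': array([-4.65540637e-04, -5.39458170e-05,  8.75879416e-04, -6.86767960e-04,
        6.02207730e-04, -6.45952604e-04]), 'tau': array([-1.36734739e-03, -5.02119577e+01, -3.56877780e+01,  7.27443025e-02,
        2.97015009e-02, -1.75712562e-04]), 'tool_pos': array([ 0.17257733, -0.65185245,  0.24839837]), 'tool_rot': array([-1.11438126e-03,  9.91637254e-01,  1.29051546e-01, -1.18218922e-04]), 'wrist_force': array([-0.71637568, -0.55235891,  0.32364032]), 'torque': array([0.01138627, 0.02001344, 0.00878056]), 'gripper_force': 0.0, 'grip_width': 1.0008025761871377}
scene [510.5268555124192, 318.7984419813569, 206.87030373828443, array([ 0.79885809, -2.28823343,  1.41036372]), array([0.31259941, 0.27371389, 1.32585722])] 0.99601171875 [[ 0.72  0.7   0.68  0.66  0.74  0.75  0.67]
 [ 0.53  0.48  0.42  0.32  0.57  0.47  0.38]
 [ 0.32  0.24  0.12  0.14  0.4   0.15  0.06]
 [ 0.1   0.25  0.13  0.    0.22 -0.08 -0.  ]
 [-0.    0.05 -0.   -0.02 -0.   -0.   -0.25]]
top [485.1838878072821, 312.0858461882239, 198.14458825772144, array([ 2.1566652 , -2.15857183,  0.17792794]), array([-0.14095323,  0.50587781,  1.67478274])] 0.99601953125 [[ 0.36  0.37  0.37  0.37  0.38  0.39  0.4 ]
 [-0.   -0.   -0.01  0.01  0.13  0.   -0.  ]
 [ 0.03  0.34  0.14  0.02  0.    0.    0.64]
 [-0.    0.02  0.01 -0.01 -0.    0.02  0.63]
 [-0.8  -0.79 -0.8   0.8  -0.79  0.    0.61]]
```

View pics/scene0.png

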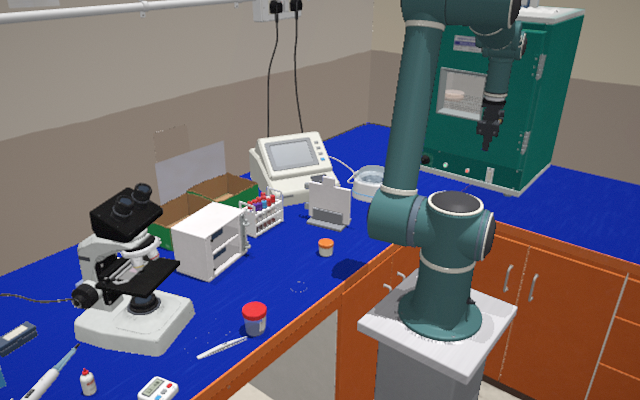

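View pics/top0.png

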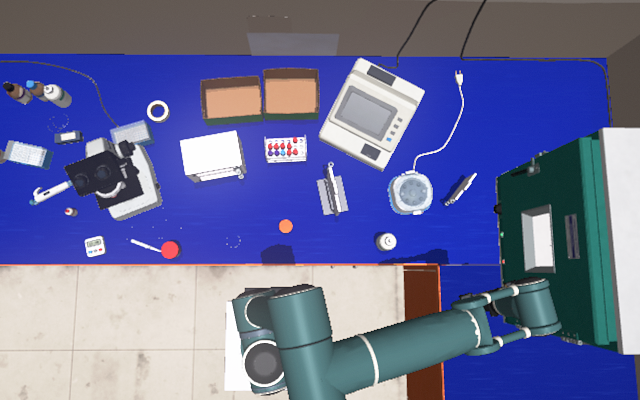

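Run:
```python
from h import *
s=dict(np.load("scene0.npz"));t=dict(np.load("top0.npz"))
a=cv2.resize(s["pixels"][165:290,165:365],(800,500),interpolation=cv2.INTER_CUBIC)
b=cv2.resize(t["pixels"][120:250,170:490],(800,325),interpolation=cv2.INTER_CUBIC)
cv2.imwrite("pics/c.png",np.vstack([a[:, :],b])[:,:] if 0 else a); cv2.imwrite("pics/d.png",b)
P=cloud(t)
for n,(u0,u1,v0,v1) in dict(stand=(312,352,155,222),other=(440,485,165,210),cab=(175,255,125,190),bottle=(370,402,228,255),cup=(155,185,238,262),tub=(275,297,215,237)).items():
    q=P[v0:v1,u0:u1].reshape(-1,3); m=q[:,2]>.008; q=q[m]
    print(n,len(q),q.min(0).round(3),q.max(0).round(3),np.histogram(q[:,2],bins=np.arange(0,.22,.01))[0])
    for lo in (.008,.04,.12,.135):
        r=q[(q[:,2]>lo)]
        if len(r)>8:
            (c,sz,an)=cv2.minAreaRect((r[:,:2]*1000).astype(np.float32)); print("  z>",lo,len(r),np.round(c),np.round(sz),round(an,1))
```

```text
stand 813 [ 0.263 -0.283  0.008] [ 0.667 -0.104  1.732] [141 223  15  19  71  56  19  11  13  13  13  17  34  59  47   5  29  13
   0   0   0]
  z> 0.008 813 [ 463. -202.] [143. 423.] 82.6
  z> 0.04 415 [ 431. -189.] [ 80. 369.] 75.3
  z> 0.12 202 [ 430. -189.] [ 79. 367.] 75.1
  z> 0.135 149 [ 419. -185.] [ 73. 345.] 74.4
other 283 [ 0.263 -0.763  0.008] [ 0.625 -0.104  1.732] [25 22 23 18 13 15 13 15 29 48 23  7 22  0  0  0  0  0  0  0  0]
  z> 0.008 283 [ 456. -422.] [175. 723.] 17.6
  z> 0.04 195 [ 401. -416.] [ 52. 681.] 28.3
  z> 0.12 32 [ 399. -393.] [ 16. 640.] 26.6
  z> 0.135 10 [ 263. -104.] [0. 0.] 0.0
cab 2585 [ 0.263 -0.104  0.008] [0.78  0.353 1.732] [  70   95   19   29   23   12   27  120   32   20   20   35   31  307
 1620   98    0    0    0    0    0]
  z> 0.008 2585 [499. 152.] [615. 326.] 19.4
  z> 0.04 2372 [468. 114.] [558. 214.] 25.7
  z> 0.12 2083 [468. 113.] [558. 212.] 25.7
  z> 0.135 2020 [468. 113.] [558. 212.] 25.8
bottle 298 [ 0.263 -0.455  0.008] [ 0.402 -0.104  1.732] [  9  15   5   6   8   7   9  11  48 101  20  38  15   3   0   0   0   0
   0   0   0]
  z> 0.008 298 [ 336. -277.] [ 92. 365.] 8.9
  z> 0.04 263 [ 306. -266.] [ 55. 337.] 18.7
  z> 0.12 21 [ 314. -253.] [ 19. 316.] 15.4
cup 281 [ 0.263 -0.104  0.008] [0.361 0.41  1.732] [  4  11   8   3   4  23 202  24   0   0   0   0   0   0   0   0   0   0
   0   0   0]
  z> 0.008 281 [315. 152.] [517.  66.] 85.8
  z> 0.04 255 [308. 134.] [481.  56.] 85.8
tub 152 [ 0.263 -0.104  0.008] [ 0.449 -0.01   1.732] [ 5  1  0 68 73  3  0  0  0  0  0  0  0  0  0  0  0  0  0  0  0]
  z> 0.008 152 [360. -71.] [192.  72.] 39.0
  z> 0.04 78 [347. -78.] [175.  43.] 26.4
```

View pics/c.png

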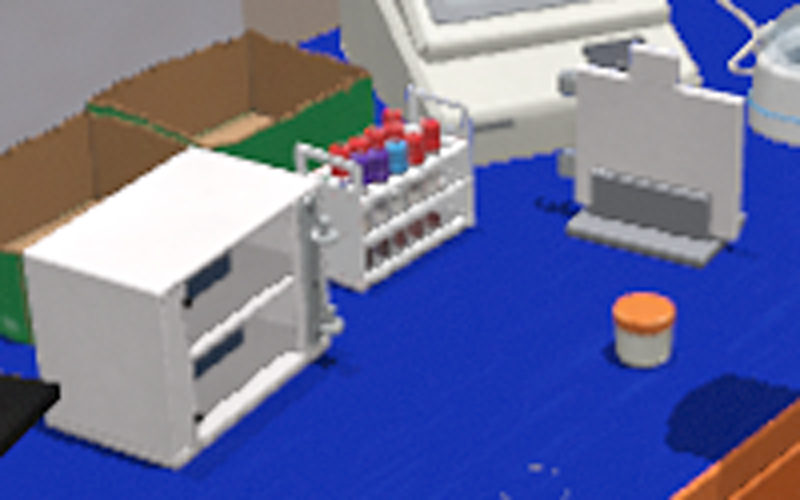

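View pics/d.png

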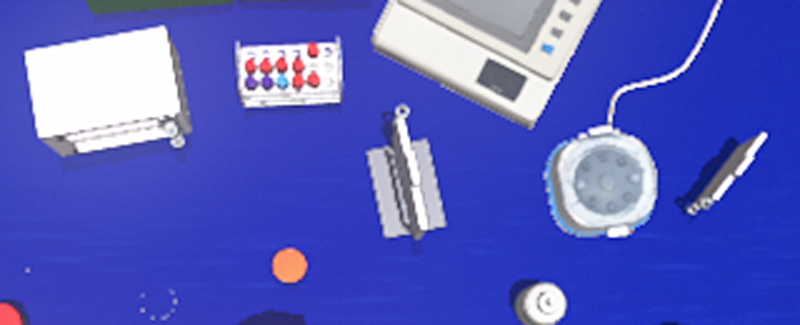

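Run:
```python
from h import *
for n in("top","scene"):
    t=dict(np.load(n+"0.npz")); P=cloud(t).reshape(-1,3); print(n)
    def box(nm,lo,hi,zl,zh):
        q=P[(P[:,0]>lo[0])&(P[:,0]<hi[0])&(P[:,1]>lo[1])&(P[:,1]<hi[1])&(P[:,2]>zl)&(P[:,2]<zh)]
        if len(q)<6: print(nm,len(q));return
        c,s,a=cv2.minAreaRect((q[:,:2]*1000).astype(np.float32)); print(nm,len(q),"c",np.round(c,1),"s",np.round(s,1),round(a,2),"ext",q.min(0).round(3),q.max(0).round(3),"med",np.median(q,0).round(4))
    box("cabtop",(.45,0),(.72,.32),.139,.152)
    box("cablowfront",(.40,0),(.72,.32),.09,.115)
    box("tabtop",(.38,-.25),(.6,-.1),.155,.18)
    box("leaftop",(.38,-.25),(.6,-.1),.134,.146)
    box("leafall",(.38,-.25),(.63,-.1),.065,.13)
    box("rails",(.38,-.25),(.6,-.1),.045,.055)
    box("base",(.38,-.28),(.6,-.1),.007,.013)
    box("bottle",(.3,-.4),(.42,-.25),.02,.16)
    box("cup",(.27,.15),(.4,.4),.02,.08)
    box("tub",(.33,-.1),(.45,.0),.015,.06)
    box("rack",(.5,-.12),(.65,.03),.02,.16)
```

```text
top
cabtop 1784 c [641.9 197.8] s [125.7 189.9] 10.93 ext [0.568 0.095 0.139] [0.72  0.3   0.152] med [0.6427 0.1987 0.1444]
cablowfront 118 c [627.7 144.2] s [123.5 295.2] 31.15 ext [0.568 0.    0.09 ] [0.717 0.281 0.115] med [0.648  0.0949 0.1079]
tabtop 44 c [ 524.1 -214.5] s [43.1  9.9] 11.29 ext [ 0.503 -0.22   0.155] [ 0.545 -0.207  0.178] med [ 0.5238 -0.2135  0.1677]
leaftop 93 c [ 520.7 -214.9] s [149.8  10.6] 11.41 ext [ 0.448 -0.232  0.134] [ 0.594 -0.196  0.146] med [ 0.4989 -0.2182  0.1397]
leafall 108 c [ 531.8 -212.1] s [175.5  18.4] 7.47 ext [ 0.445 -0.233  0.065] [ 0.619 -0.195  0.13 ] med [ 0.5328 -0.2093  0.1071]
rails 95 c [ 513.6 -216.6] s [125.4  33.6] 11.33 ext [ 0.451 -0.239  0.045] [ 0.577 -0.19   0.055] med [ 0.515  -0.207   0.0496]
base 345 c [ 491.2 -192.7] s [169.4 217.2] 84.6 ext [ 0.385 -0.278  0.007] [ 0.598 -0.102  0.013] med [ 0.514  -0.1989  0.0095]
bottle 189 c [ 350.3 -384.1] s [57.6 30.9] 0.68 ext [ 0.322 -0.4    0.024] [ 0.379 -0.369  0.137] med [ 0.3481 -0.3836  0.0933]
cup 264 c [329.2 351.4] s [77.7 57.7] 58.18 ext [0.296 0.314 0.02 ] [0.351 
[... 855 characters left out ...]
45 -0.239  0.065] [ 0.621 -0.188  0.13 ] med [ 0.5207 -0.2091  0.0994]
rails 161 c [ 520.5 -202.9] s [153.9  27.6] 11.41 ext [ 0.446 -0.231  0.045] [ 0.597 -0.181  0.055] med [ 0.5166 -0.2038  0.0493]
base 176 c [ 512.2 -195.3] s [144.6  84. ] 30.46 ext [ 0.448 -0.268  0.007] [ 0.59  -0.151  0.013] med [ 0.519  -0.1864  0.0089]
bottle 0
cup 585 c [324.9 347.7] s [58.2 60.3] 10.07 ext [0.294 0.318 0.02 ] [0.355 0.378 0.071] med [0.3151 0.3559 0.0623]
tub 185 c [408.  -45.3] s [46.6 50.6] 43.92 ext [ 0.384 -0.069  0.015] [ 0.436 -0.016  0.044] med [ 0.4019 -0.0367  0.0378]
rack 242 c [647.5 -44.4] s [ 13.8 146.3] 3.65 ext [ 0.636 -0.118  0.02 ] [0.65  0.028 0.114] med [ 0.647  -0.0084  0.0734]
```

```bash
cat >> h.py <<'E'
def state():
    s=sensors.observe(); q=s["tool_rot"]; 
    from scipy.spatial.transform import Rotation as Ro
    R=Ro.from_quat([*q[1:],q[0]]).as_matrix(); return s,R,np.array(s["tool_pos"])
def delta(target,phi):
    """cm shift in tool axes and twist to reach world target with tool-x azimuth phi(deg)"""
    s,R,p=state(); d=(R.T@(np.array(target)-p))*100
    cur=np.degrees(np.arctan2(R[1,0],R[0,0])); return d.round(2),-np.radians((phi-cur+180)%360-180).round(4)
def wrist(name):
    s,R,p=state(); c=read_camera("wrist"); cv2.imwrite(f"pics/{name}.png",c["pixels"]); H=np.array(c["hand_eye"])
    q=cloud(c); q=(q@H[:3,:3].T+H[:3,3])@R.T+p; return c,q
E
python3 - <<'E'
from h import *
c,q=wrist("w0"); print(np.array(c["hand_eye"]).round(3),c["fx"])
print(delta((.50,.10,.30),11.1), delta((.524,-.214,.25),11.3))
E
```

```text
[[-0.001 -0.95  -0.313  0.082]
 [ 1.    -0.001 -0.001 -0.001]
 [ 0.001 -0.313  0.95  -0.135]
 [ 0.     0.     0.     1.   ]] 280.9475848145849
(array([ 50.89, -64.33,  -5.02]), np.float64(0.0651)) (array([ 45.17, -33.35,  -0.07]), np.float64(0.0616))
```

send_rows(claw=[6, 6, 6, 6, 6, 6, 6, 6, 6, 6, 6, 6], delta_pos=[[4, -3, 0], [8, -6, 0], [12, -9, 0], [16, -12, 0], [20, -15, 0], [24, -18, 0], [28, -21, 0], [32, -24, 0], [36, -27, 0], [40, -30, 0], [43.5, -32.5, 0], [45.2, -33.4, 0]], twist=[0.005, 0.01, 0.015, 0.02, 0.025, 0.03, 0.04, 0.045, 0.05, 0.055, 0.06, 0.061], newtons=40)

```text
clock: 1.35
tool_pos: [0.5258, -0.2106, 0.2495]
tool_rot: [-0.001, 0.995, 0.1, 0.0]
wrist_force: [-0.1, 0.2, 0.3]
grip_width: 0.679
gripper_force: 0.0
```

Run:
```python
from h import *
c,q=wrist("w1"); s,R,p=state(); print(s["clock"],p,np.degrees(np.arctan2(R[1,0],R[0,0])))
P=q.reshape(-1,3)
for lo,hi,n in((.155,.18,"tab"),(.132,.146,"leaf")):
    r=P[(P[:,2]>lo)&(P[:,2]<hi)&(P[:,0]>.42)&(P[:,0]<.62)&(P[:,1]>-.26)&(P[:,1]<-.15)]
    a=cv2.minAreaRect((r[:,:2]*1000).astype(np.float32)); print(n,len(r),a,np.median(r,0))
print(delta((.524,-.214,.152),11.3))
```

```text
1.4 [ 0.52706659 -0.21000173  0.24947295] 11.5384267117432
tab 641 ((527.61865234375, -211.8699493408203), (44.362918853759766, 9.286649703979492), 11.636309623718262) [ 0.53016103 -0.21132089  0.16982395]
leaf 1104 ((523.654541015625, -212.80322265625), (152.040771484375, 9.837870597839355), 11.445554733276367) [ 0.55997165 -0.20584908  0.14015501]
(array([-0.4 ,  0.35,  9.75]), np.float64(0.0042))
```

View pics/w1.png

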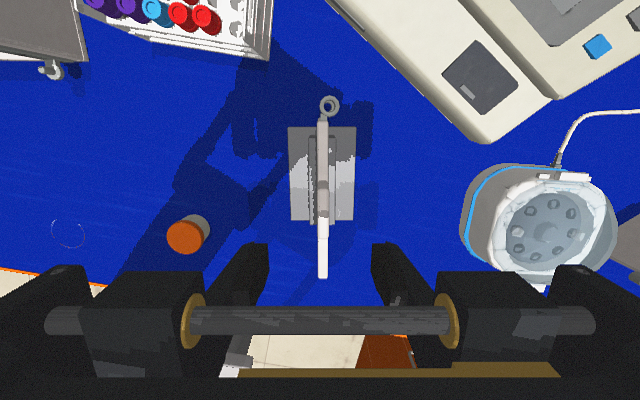

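send_rows(claw=[6, 6, 6, 6, 6, 6], delta_pos=[[0.1, 0, 1.5], [0.1, 0, 3.5], [0.1, 0, 5.5], [0.1, 0, 6], [0.1, 0, 6], [0.1, 0, 6]], twist=[0, 0, 0, 0, 0, 0])

```text
clock: 2.0
tool_pos: [0.525, -0.2145, 0.1901]
tool_rot: [0.0, 0.995, 0.098, 0.0]
wrist_force: [0.8, -0.1, -0.0]
grip_width: 0.681
gripper_force: 0.0
```

Run:
```python
from h import *
c,q=wrist("w2"); s,R,p=state(); print(s["clock"],p,np.degrees(np.arctan2(R[1,0],R[0,0])),s["wrist_force"])
P=q.reshape(-1,3)
for lo,hi,n in((.155,.18,"tab"),(.132,.146,"leaf")):
    r=P[(P[:,2]>lo)&(P[:,2]<hi)&(P[:,0]>.42)&(P[:,0]<.62)&(P[:,1]>-.23)&(P[:,1]<-.19)]
    a=cv2.minAreaRect((r[:,:2]*1000).astype(np.float32)); print(n,len(r),a,np.median(r,0))
print(delta((.526,-.2125,.152),11.3))
```

```text
2.05 [ 0.52546915 -0.21456715  0.19063143] 11.284658462040397 [-0.83290322  0.13682713 -0.21736185]
tab 1113 ((527.5317993164062, -211.95143127441406), (44.667510986328125, 9.576715469360352), 11.304054260253906) [ 0.53150825 -0.21142028  0.16982053]
leaf 1529 ((529.7330322265625, -211.48770141601562), (140.2894744873047, 9.97319507598877), 11.855524063110352) [ 0.56641606 -0.2041722   0.14020548]
(array([ 0.09, -0.2 ,  3.86]), np.float64(-0.0003))
```

send_rows(claw=[6, 6, 6, 6, 3, 0, 0, 0, 0, 0, 0, 0], delta_pos=[[0.15, -0.2, 1.2], [0.15, -0.2, 2.5], [0.15, -0.2, 3.6], [0.15, -0.2, 3.8], [0.15, -0.2, 3.8], [0.15, -0.2, 3.8], [0.15, -0.2, 3.8], [0.15, -0.2, 3.8], [0.15, -0.2, 3.8], [0.15, -0.2, 3.8], [0.15, -0.2, 3.8], [0.15, -0.2, 3.8]], twist=[0, 0, 0, 0, 0, 0, 0, 0, 0, 0, 0, 0], newtons=40)

```text
clock: 3.25
tool_pos: [0.5264, -0.2116, 0.1519]
tool_rot: [0.0, 0.995, 0.099, 0.0]
wrist_force: [0.3, -0.0, 0.3]
grip_width: 0.11
gripper_force: 40.0
```

send_rows(claw=[0, 0, 0, 0, 0, 0, 0, 0, 0, 0], delta_pos=[[0, 0, -0.3], [0, 0, -1], [0, 0, -2], [0, 0, -3], [0, 0, -4], [0, 0, -5], [0, 0, -5.7], [0, 0, -6], [0, 0, -6], [0, 0, -6]], twist=[0, 0, 0, 0, 0, 0, 0, 0, 0, 0])

```text
clock: 4.25
tool_pos: [0.526, -0.2114, 0.2113]
tool_rot: [-0.0, 0.995, 0.099, -0.0]
wrist_force: [0.2, 0.3, -1.8]
grip_width: 0.111
gripper_force: 40.0
```

send_rows(claw=[0, 0, 0, 0, 0, 0, 0, 0, 0, 0, 0, 0], delta_pos=[[0, -0.5, 0], [-0.2, -2, 0], [-0.4, -5, 0], [-0.6, -8, 0], [-0.8, -11, 0], [-1, -14, 0], [-1.2, -17, 0], [-1.4, -20, 0], [-1.6, -23, 0], [-1.8, -26, 0], [-2, -28.5, 0], [-2, -30, 0]], twist=[0, 0, 0, 0, 0, 0, 0, 0, 0, 0, 0, 0])

```text
clock: 5.45
tool_pos: [0.4458, 0.0809, 0.2113]
tool_rot: [-0.0, 0.995, 0.1, -0.001]
wrist_force: [0.3, -0.1, -2.5]
grip_width: 0.112
gripper_force: 40.0
```

send_rows(claw=[0, 0, 0, 0], delta_pos=[[0, -0.4, 0], [0, -0.7, 0], [0, -0.7, 0], [0, -0.7, 0]], twist=[0, 0, 0, 0])

```text
clock: 5.85
tool_pos: [0.4464, 0.0851, 0.2117]
tool_rot: [0.0, 0.995, 0.098, -0.0]
wrist_force: [0.8, -0.1, -2.0]
grip_width: 0.107
gripper_force: 40.0
```

Run:
```python
from h import *
s,R,p=state(); c,q=wrist("w3"); print(s["clock"],p,np.degrees(np.arctan2(R[1,0],R[0,0])),s["wrist_force"],s["torque"],s["grip_width"])
np.savez("w3.npz",q=q,px=c["pixels"])
```

```text
5.85 [0.44637833 0.08506123 0.2116607 ] 11.295766830400211 [ 0.84109611 -0.0987125  -2.04921849] [-0.0302309   0.01852484 -0.00569875] 0.10673239031765637
```

View pics/w3.png

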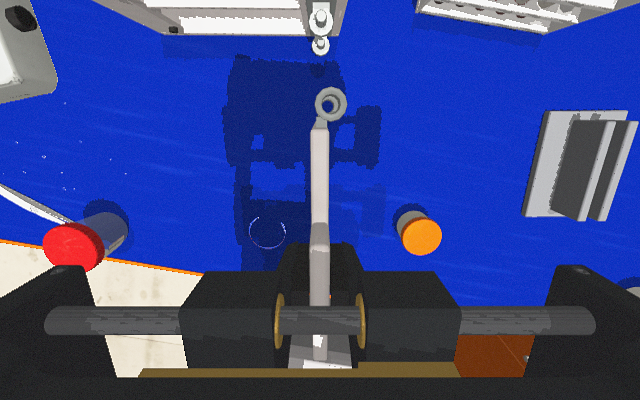

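Run:
```python
from h import *
d=np.load("w3.npz"); q=d["q"]; P=q.reshape(-1,3)
phi=np.radians(11.296); ex=np.array([np.cos(phi),np.sin(phi)]); ey=np.array([-np.sin(phi),np.cos(phi)])
def seg(n,u0,u1,v0,v1,zl,zh):
    r=q[v0:v1,u0:u1].reshape(-1,3); r=r[(r[:,2]>zl)&(r[:,2]<zh)]
    if len(r)<5: print(n,len(r)); return
    c,rad=cv2.minEnclosingCircle((r[:,:2]*1000).astype(np.float32)); m=r[:,:2].mean(0)
    rc,rs,ra=cv2.minAreaRect((r[:,:2]*1000).astype(np.float32))
    print(n,len(r),"circ",np.round(c,1),round(rad,1),"rect",np.round(rc,1),np.round(rs,1),"z",np.median(r[:,2]).round(4),"tool-frame uv",(ex@np.array(c)).round(1),(ey@np.array(c)).round(1))
seg("ring",312,352,84,124,.17,.2)
seg("up tip",300,340,0,36,.121,.13); seg("up sh",300,340,0,36,.106,.116)
seg("lo tip",300,340,33,60,.044,.053); seg("lo sh",300,340,33,60,.03,.039)
for v in range(2,60,3): print(v,[ (round(float(x[2])*1000)) for x in q[v,304:338:3]])
r=P[(P[:,2]>.14)&(P[:,2]<.148)&(P[:,0]>.55)&(P[:,1]>.08)]
print("cabtop",len(r),cv2.minAreaRect((r[:,:2]*1000).astype(np.float32)))
l=P[(P[:,2]>.195)&(P[:,2]<.205)&(P[:,0]>.35)]; print("leaf",cv2.minAreaRect((l[:,:2]*1000).astype(np.float32)),np.median(l,0))
```

```text
ring 720 circ [529.3  97.4] 10.7 rect [530.7  96.6] [18.6 17.7] z 0.1868 tool-frame uv 538.1 -8.2
up tip 139 circ [586.7 113.2] 4.1 rect [586.5 113. ] [7.4 7.7] z 0.1257 tool-frame uv 597.5 -3.9
up sh 618 circ [593.8 115.3] 16.1 rect [589.9 114.5] [23.7 28.4] z 0.1123 tool-frame uv 604.9 -3.3
lo tip 67 circ [586.9 113. ] 3.9 rect [586.9 112.9] [7.6 6.6] z 0.0486 tool-frame uv 597.7 -4.1
lo sh 209 circ [587.2 112.9] 9.1 rect [586.4 112.8] [16.6 16.9] z 0.0352 tool-frame uv 597.9 -4.3
2 [103, 112, 112, 113, 112, 114, 112, 112, 112, 113, 112, 102]
5 [94, 103, 104, 112, 113, 113, 112, 112, 111, 106, 107, 96]
8 [87, 99, 98, 112, 111, 111, 112, 113, 112, 99, 99, 89]
11 [83, 92, 92, 113, 112, 125, 126, 113, 112, 93, 93, 81]
14 [73, 75, 85, 111, 125, 125, 127, 126, 112, 113, 83, 75]
17 [65, 67, 113, 113, 125, 126, 125, 126, 113, 113, 67, 67]
20 [58, 58, 112, 112, 123, 127, 126, 126, 112, 113, 57, 57]
23 [48, 47, 114, 347, 116, 122, 122, 117, 113, 113, 50, 48]
26 [37, 38, 112, 114, 113, 115, 116, 112, 111, 112, 39, 40]
29 [10, 28, 110, 112, 112, 112, 111, 112, 113, 112, 30, 30]
32 [11, 18, 29, 111, 111, 113, 113, 112, 112, 31, 19, 19]
35 [6, 5, 16, 19, 109, 111, 111, 110, 19, 6, 6, 7]
38 [1, -1, -1, 1, 37, 48, 49, 34, 0, 0, 0, 1]
41 [1, -1, 1, 35, 35, 49, 49, 35, 37, 1, 347, 1]
44 [0, 1, 1, 35, 35, 49, 49, 34, 35, 0, 1, 1]
47 [0, 1, 1, 36, 35, 43, 43, 34, 36, 1, 0, 1]
50 [0, 1, 2, 35, 35, 36, 34, 36, 35, 1, 1, 0]
53 [0, 0, 0, 347, 36, 36, 36, 34, 1, -1, 1, 0]
56 [1, 0, 0, 2, 0, 0, 1, 0, 0, -1, 0, 0]
59 [0, 0, 0, 1, 1, 0, 0, 1, 0, 0, 0, 1]
cabtop 0 ((0.0, 0.0), (0.0, 0.0), 0.0)
leaf ((443.3394470214844, 87.16443634033203), (151.7349853515625, 34.94853210449219), 3.3036088943481445) [0.48671518 0.09418604 0.20002501]
```

send_rows(claw=[0, 0, 0, 0, 0, 0, 0, 0, 0, 0, 0], delta_pos=[[0, -0.1, 0.5], [0, -0.3, 1.5], [0, -0.5, 2.5], [0, -0.5, 3.4], [0, -0.5, 3.7], [0.5, -0.5, 3.7], [1.5, -0.5, 3.7], [2.5, -0.5, 3.7], [3, -0.5, 3.7], [3, -0.5, 3.7], [3, -0.5, 3.7]], twist=[0, 0, 0, 0, 0, 0, 0, 0, 0, 0, 0])

```text
clock: 7.0
tool_pos: [0.4749, 0.0964, 0.1747]
tool_rot: [0.0, 0.995, 0.099, -0.0]
wrist_force: [0.2, 0.0, -2.0]
grip_width: 0.107
gripper_force: 40.0
```

Run:
```python
from h import *
s,R,p=state(); c,q=wrist("w4"); print(s["clock"],p,s["wrist_force"],s["torque"])
ph=np.arctan2(R[1,0],R[0,0]); print(np.degrees(ph)); P=q.reshape(-1,3)
ex=np.array([np.cos(ph),np.sin(ph)]); ey=np.array([-np.sin(ph),np.cos(ph)])
U=q[...,:2]@ex*1000; V=q[...,:2]@ey*1000; Z=q[...,2]*1000
from scipy.optimize import least_squares
def fit(n,zl,zh,u,v,win,r):
    m=(Z>zl)&(Z<zh)&(abs(U-u)<win)&(abs(V-v)<win)
    pts=np.c_[U[m],V[m]]
    if len(pts)<10: print(n,len(pts)); return
    ext=pts.min(0),pts.max(0); print(n,len(pts),"z",np.median(Z[m]).round(1),"ext",np.percentile(pts,1,0).round(1),np.percentile(pts,99,0).round(1),"mean",pts.mean(0).round(2))
    k=pts[cv2.convexHull(pts.astype(np.float32),returnPoints=False).ravel()]
    for _ in range(1):
        f=least_squares(lambda x:np.hypot(k[:,0]-x[0],k[:,1]-x[1])-r,pts.mean(0),loss="soft_l1"); print("   circle r",r,f.x.round(2),f.cost.round(2))
fit("ring",144,156,569,-4,9.6,9)
fit("uptip",121,130,597.6,-4,6,3.5); fit("upsh",109,115,597.6,-4,9.5,9)
fit("lotip",45,52,597.6,-4,6,3.5); fit("losh",32,38,597.6,-4,9.5,9)
```

```text
7.0 [0.47489832 0.09641268 0.17472987] [ 0.20715166  0.04044037 -2.00091699] [-0.01032338  0.05311861 -0.00421452]
11.336089402181933
ring 694 z 149.9 ext [559.5 -12.3] [578.2   4.3] mean [569.19  -3.53]
   circle r 9 [569.32  -3.67] 5.65
uptip 164 z 125.6 ext [593.8  -7.9] [601.5  -0.8] mean [597.35  -4.48]
   circle r 3.5 [597.53  -4.41] 1.54
upsh 544 z 112.4 ext [589.3 -12.7] [607.    3.5] mean [597.85  -4.42]
   circle r 9 [598.26  -4.53] 3.26
lotip 15 z 48.6 ext [593.8  -6.9] [596.   -1.2] mean [594.92  -3.84]
   circle r 3.5 [597.52  -4.63] 0.5
losh 154 z 35.3 ext [589.1 -12.8] [600.5   4.2] mean [594.    -3.69]
   circle r 9 [598.04  -4.42] 0.51
```

View pics/w4.png

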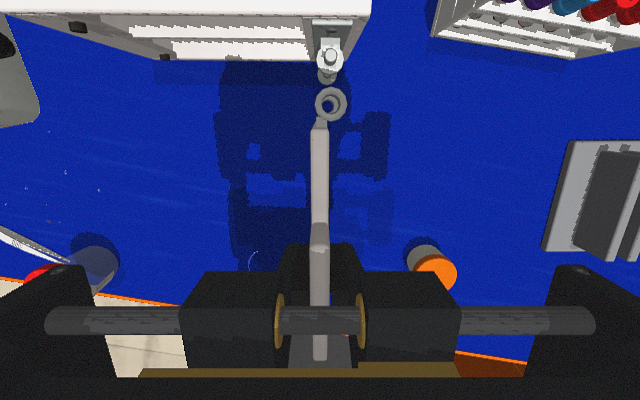

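send_rows(claw=[0, 0, 0, 0, 0, 0, 0, 0, 0], delta_pos=[[0.5, 0.04, 0], [1.3, 0.08, 0], [2.1, 0.08, 0], [2.6, 0.08, 0], [2.84, 0.08, 0], [2.84, 0.08, 0.1], [2.84, 0.08, 0.3], [2.84, 0.08, 0.5], [2.84, 0.08, 0.5]], twist=[0, 0, 0, 0, 0, 0, 0, 0, 0])

```text
clock: 7.95
tool_pos: [0.5022, 0.1011, 0.1691]
tool_rot: [0.0, 0.995, 0.099, -0.001]
wrist_force: [1.2, -0.8, -1.2]
grip_width: 0.11
gripper_force: 40.0
```

send_rows(claw=[0, 0, 0, 0, 0], delta_pos=[[0, 0, 0.08], [0, 0, 0.16], [0, 0, 0.24], [0, 0, 0.3], [0, 0, 0.3]], twist=[0, 0, 0, 0, 0])

```text
clock: 8.45
tool_pos: [0.5027, 0.1012, 0.1666]
tool_rot: [-0.0, 0.995, 0.099, -0.0]
wrist_force: [0.3, 0.9, -1.1]
grip_width: 0.112
gripper_force: 40.0
```

send_rows(claw=[0, 0, 0, 0, 0, 0], delta_pos=[[0, 0, 0.1], [0, 0, 0.2], [0, 0, 0.3], [0, 0, 0.4], [0, 0, 0.4], [0, 0, 0.4]], twist=[0, 0, 0, 0, 0, 0])

```text
clock: 9.05
tool_pos: [0.5028, 0.1012, 0.1627]
tool_rot: [-0.0, 0.995, 0.099, -0.0]
wrist_force: [0.3, 1.3, -2.1]
grip_width: 0.11
gripper_force: 40.0
```

send_rows(claw=[0, 0, 0, 0, 0, 0, 0], delta_pos=[[0, 0, 0.1], [0, 0, 0.2], [0, 0, 0.3], [0, 0, 0.4], [0, 0, 0.5], [0, 0, 0.6], [0, 0, 0.6]], twist=[0, 0, 0, 0, 0, 0, 0])

```text
clock: 9.75
tool_pos: [0.5026, 0.1012, 0.1565]
tool_rot: [0.0, 0.995, 0.099, -0.0]
wrist_force: [-0.1, 0.0, -1.5]
grip_width: 0.111
gripper_force: 40.0
```

send_rows(claw=[0, 0, 0, 0], delta_pos=[[0, 0, 0.06], [0, 0, 0.12], [0, 0, 0.16], [0, 0, 0.16]], twist=[0, 0, 0, 0])

```text
clock: 10.15
tool_pos: [0.5027, 0.1012, 0.155]
tool_rot: [-0.0, 0.995, 0.099, -0.0]
wrist_force: [-0.3, -0.1, -2.8]
grip_width: 0.107
gripper_force: 40.0
```

send_rows(claw=[0, 0, 0], delta_pos=[[0, 0, 0.06], [0, 0, 0.12], [0, 0, 0.12]], twist=[0, 0, 0])

```text
clock: 10.45
tool_pos: [0.5028, 0.1012, 0.1545]
tool_rot: [-0.0, 0.995, 0.099, 0.0]
wrist_force: [-3.4, -0.0, 2.5]
grip_width: 0.113
gripper_force: 40.0
```

send_rows(claw=[0, 0, 0], delta_pos=[[0, 0.1, 0], [0, 0.18, 0], [0, 0.18, 0]], twist=[0, 0, 0])

```text
clock: 10.75
tool_pos: [0.5032, 0.0998, 0.1544]
tool_rot: [-0.0, 0.995, 0.099, 0.0]
wrist_force: [-5.1, 2.0, 4.7]
grip_width: 0.108
gripper_force: 40.0
```

send_rows(claw=[0, 0, 0, 0], delta_pos=[[0, -0.1, 0], [0, -0.2, 0], [0, -0.36, 0], [0, -0.36, 0]], twist=[0, 0, 0, 0])

```text
clock: 11.15
tool_pos: [0.5027, 0.1024, 0.1544]
tool_rot: [0.001, 0.995, 0.099, 0.0]
wrist_force: [-3.1, -2.2, 5.6]
grip_width: 0.11
gripper_force: 40.0
```

send_rows(claw=[0, 0, 3, 3, 3, 3, 3, 3], delta_pos=[[0, 0.1, -0.02], [0, 0.18, -0.05], [0, 0.18, -0.05], [0, 0.18, -0.05], [0, 0.18, -0.05], [0, 0.18, -0.05], [0, 0.18, -0.05], [0, 0.18, -0.05]], twist=[0, 0, 0, 0, 0, 0, 0, 0])

```text
clock: 11.95
tool_pos: [0.5028, 0.1012, 0.1544]
tool_rot: [-0.0, 0.995, 0.099, -0.0]
wrist_force: [0.3, 0.6, -0.1]
grip_width: 0.341
gripper_force: 0.0
```

Run:
```python
from h import *
s,R,p=state(); c,q=wrist("w5"); print(s["clock"],p,s["wrist_force"],s["grip_width"])
ph=np.arctan2(R[1,0],R[0,0]); ex=np.array([np.cos(ph),np.sin(ph)]); ey=np.array([-np.sin(ph),np.cos(ph)])
U=q[...,:2]@ex*1000; V=q[...,:2]@ey*1000; Z=q[...,2]*1000
for n,u in(("ring",598),("leaf",570),("tab",0)):
    m=(abs(U-u)<10)&(abs(V+4)<12)&(Z>105)
    if m.any(): print(n,m.sum(),np.percentile(Z[m],[5,50,90,95,99]).round(1))
m=(Z>141.5)&(Z<145)&(abs(V)<25)&(U>440)&(U<600)
pts=np.c_[U[m],V[m]].astype(np.float32); print(len(pts),cv2.minAreaRect(pts))
```

```text
11.95 [0.5027673  0.10119712 0.15435163] [ 0.27624605  0.61367486 -0.10095609] 0.34072418892415074
ring 2004 [112.7 289.7 289.7 289.7 289.7]
leaf 708 [141.1 142.4 143.3 143.6 144. ]
1308 ((540.4533081054688, 6.730869293212891), (79.70623779296875, 44.915714263916016), 18.263397216796875)
```

send_rows(claw=[3, 3, 3, 3, 0, 0, 0, 0, 0, 0, 0, 0], delta_pos=[[0, 0, -0.6], [0, 0, -2], [0, 0, -4], [0, 0, -5], [-1.5, 1.5, -5], [-3, 3, -5], [-3.5, 3.6, -5], [-3.5, 3.6, -5], [-3.5, 3.6, -3], [-3.5, 3.6, 0], [-3.5, 3.6, 1.9], [-3.5, 3.6, 1.9]], twist=[0, 0, 0, 0, 0, 0, 0, 0, 0, 0, 0, 0])

```text
clock: 13.2
tool_pos: [0.4735, 0.0594, 0.1326]
tool_rot: [-0.0, 0.995, 0.099, -0.003]
wrist_force: [-0.3, 0.6, 0.2]
grip_width: 0.006
gripper_force: 0.0
```

Run:
```python
from h import *
s,R,p=state(); print(s["clock"],p,s["wrist_force"],s["grip_width"])
ph=np.arctan2(R[1,0],R[0,0]); u=p[0]*np.cos(ph)+p[1]*np.sin(ph); v=-p[0]*np.sin(ph)+p[1]*np.cos(ph)
print(np.degrees(ph),u*1e3,v*1e3)
for th in list(range(90,0,-10))+[5,2,0,-1]:
    t=np.radians(th); h=17.5*np.sin(t)+9*np.cos(t); 
    a=(1-h)*np.cos(t)-120*np.sin(t); b=(1-h)*np.sin(t)+120*np.cos(t)
    print(th,[round((597.7+a-u*1e3)/10,2),round(-(-4.5+b-v*1e3)/10,2)])
```

```text
13.2 [0.47350023 0.05936329 0.1325516 ] [-0.26680543  0.64876082  0.17107611] 0.006017340314286239
11.338340786211557 475.93003369425503 -34.886519380996944
90 [np.float64(0.18), np.float64(-1.39)]
80 [np.float64(0.05), np.float64(-3.37)]
70 [np.float64(0.27), np.float64(-5.4)]
60 [np.float64(0.85), np.float64(-7.42)]
50 [np.float64(1.82), np.float64(-9.36)]
40 [np.float64(3.15), np.float64(-11.13)]
30 [np.float64(4.83), np.float64(-12.65)]
20 [np.float64(6.81), np.float64(-13.86)]
10 [np.float64(9.02), np.float64(-14.67)]
5 [np.float64(10.19), np.float64(-14.91)]
2 [np.float64(10.9), np.float64(-15.0)]
0 [np.float64(11.38), np.float64(-15.04)]
-1 [np.float64(11.62), np.float64(-15.05)]
```

send_rows(claw=[0, 0, 0, 0, 0, 0, 0, 0, 0, 0, 0, 0], delta_pos=[[0.1, -0.7, 0], [0.2, -1.2, 0], [0.2, -1.6, 0], [0.15, -2.1, 0], [0.1, -2.7, 0], [0.05, -3.4, 0], [0.15, -4.4, 0], [0.3, -5.4, 0], [0.55, -6.4, 0], [0.85, -7.4, 0], [1.3, -8.4, 0], [1.8, -9.4, 0]], twist=[0, 0, 0, 0, 0, 0, 0, 0, 0, 0, 0, 0])

```text
clock: 14.4
tool_pos: [0.4749, 0.1557, 0.1354]
tool_rot: [-0.0, 0.995, 0.099, 0.0]
wrist_force: [-0.1, -0.3, 0.3]
grip_width: 0.004
gripper_force: 0.1
```

Run:
```python
from h import *
s,R,p=state(); print(s["clock"],p,s["wrist_force"])
t=read_camera("top"); s2=read_camera("scene"); P=np.vstack([cloud(t).reshape(-1,3),cloud(s2).reshape(-1,3)])
m=(P[:,2]>.12)&(P[:,2]<.146)&(np.hypot(P[:,0]-.587,P[:,1]-.113)<.17)&(P[:,0]<.57)
cv2.imwrite("pics/s5.png",cv2.resize(s2["pixels"][165:290,165:365],(800,500)))
```

```text
14.4 [0.47490555 0.15571931 0.13538697] [-0.06381341 -0.26985761  0.3278768 ]
```

View pics/s5.png

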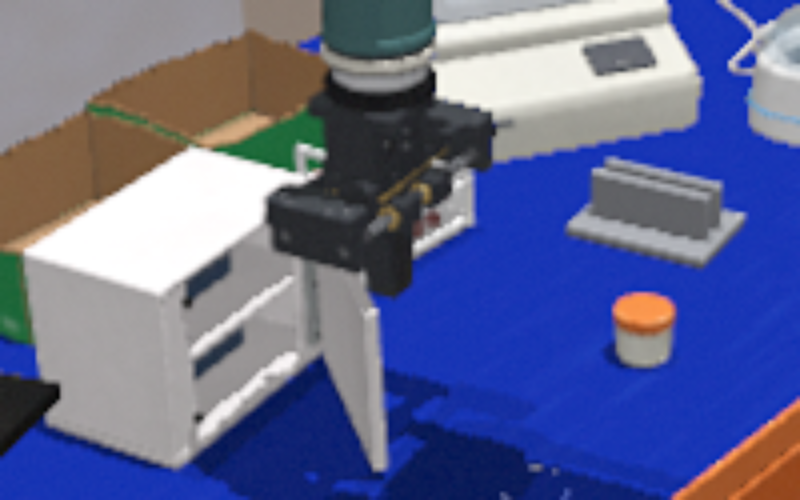

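send_rows(claw=[0, 0, 0, 0, 0, 0, 0, 0, 0, 0, 0], delta_pos=[[0.4, -0.6, 0], [0.9, -1.2, 0], [1.4, -1.75, 0], [2.2, -2.5, 0], [3, -3.2, 0], [4, -3.9, 0], [5, -4.4, 0], [6, -4.9, 0], [7, -5.2, 0], [7.8, -5.3, 0], [8, -5.3, 0]], twist=[0, 0, 0, 0, 0, 0, 0, 0, 0, 0, 0])

```text
clock: 15.6
tool_pos: [0.5438, 0.2227, 0.1354]
tool_rot: [-0.0, 0.995, 0.099, 0.0]
wrist_force: [-0.8, -0.7, -0.5]
grip_width: -0.0
gripper_force: 0.0
```

send_rows(claw=[0, 0, 0, 0, 0], delta_pos=[[0.2, 0, 0], [0.5, 0, 0], [0.8, 0, 0], [1.0, 0, 0], [1.1, 0, 0]], twist=[0, 0, 0, 0, 0])

```text
clock: 16.1
tool_pos: [0.5536, 0.2245, 0.1355]
tool_rot: [0.0, 0.995, 0.099, 0.0]
wrist_force: [-0.2, -1.0, 0.2]
grip_width: 0.003
gripper_force: 0.1
```

send_rows(claw=[0, 0, 0, 0, 0], delta_pos=[[0.06, 0, 0], [0.12, 0, 0], [0.18, 0, 0], [0.22, 0, 0], [0.22, 0, 0]], twist=[0, 0, 0, 0, 0])

```text
clock: 16.6
tool_pos: [0.5553, 0.2249, 0.1354]
tool_rot: [0.0, 0.995, 0.099, -0.0]
wrist_force: [-1.8, 0.0, 1.2]
grip_width: 0.006
gripper_force: 1.0
```

send_rows(claw=[0, 0, 0, 0], delta_pos=[[0.05, 0, 0], [0.1, 0, 0], [0.15, 0, 0], [0.15, 0, 0]], twist=[0, 0, 0, 0])

```text
clock: 17.0
tool_pos: [0.5554, 0.2249, 0.1353]
tool_rot: [0.0, 0.995, 0.099, -0.002]
wrist_force: [-7.6, -2.2, 5.2]
grip_width: 0.007
gripper_force: 3.7
```

send_rows(claw=[0, 0, 0, 0, 0, 0, 0, 0, 0, 0], delta_pos=[[-0.3, 0, 0], [-1, 0, 0], [-2.5, 0, 0], [-5, 0, 0], [-7, 0, -3], [-8, 0, -7], [-8, 0, -10], [-8, 0, -12], [-8, 0, -12], [-8, 0, -12]], twist=[0, 0, 0, 0, 0, 0, 0, 0, 0, 0])

```text
clock: 18.0
tool_pos: [0.4787, 0.2096, 0.2552]
tool_rot: [-0.0, 0.995, 0.099, 0.001]
wrist_force: [-0.5, 0.7, 0.2]
grip_width: 0.007
gripper_force: 0.0
```

Run:
```python
from h import *
s,R,p=state(); c,q=wrist("w6"); print(s["clock"],p)
P=q.reshape(-1,3)
m=(P[:,2]>.139)&(P[:,2]<.148)&(P[:,0]>.5)&(P[:,1]>.09)&(P[:,1]<.33); T=P[m]
ph=np.radians(11.3); U=1e3*(T[:,0]*np.cos(ph)+T[:,1]*np.sin(ph)); V=1e3*(-T[:,0]*np.sin(ph)+T[:,1]*np.cos(ph))
l=(U>590)&(U<612)&(V>5)&(V<165); f=(U>611.5)&(U<640)
# front edges of leaf and cabinet per V-bin
for n,k in(("leaf outer",l),("cab front",f)):
    b=[];
    for v in range(10,155,6):
        w=k&(abs(V-v)<3)
        if w.sum()>5: b.append((v,np.percentile(U[w],4)))
    b=np.array(b); 
    if len(b)>3: k1=np.polyfit(b[:,0],b[:,1],1); print(n,len(b),k1.round(4),np.degrees(k1[0]).round(2))
print("leaf z",np.median(T[l][:,2]) if l.any() else None)
cv2.imwrite("pics/w6c.png",c["pixels"])
```

```text
18.0 [0.478715   0.20955933 0.25522159]
leaf outer 24 [3.800000e-03 5.994924e+02] 0.22
cab front 25 [7.600000e-03 6.135784e+02] 0.44
leaf z 0.14125624040701387
```

View pics/w6c.png

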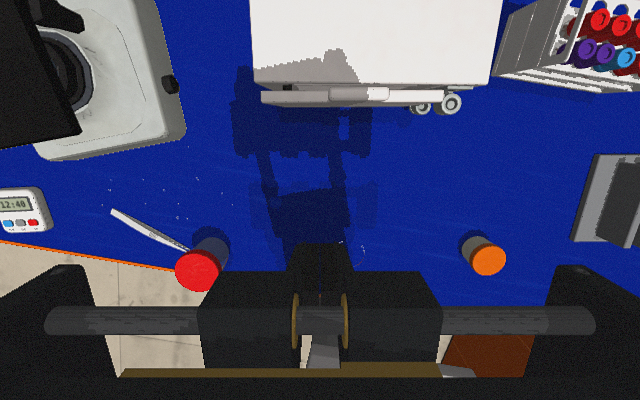

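```bash
python3 -c "
from h import *
print(order.finish_job())"
```

```text
the job is handed in; nothing more can be done
None
```

The door is hung on both pintles and swung shut against the bumpers, within about 0.3° of parallel with the cabinet front by camera. I handed the job in at about 18 s with the gripper clear; the hand-in returned no verdict.

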